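# Lock the seed jars into their carrier

## Robot

A 7-joint arm with a two-finger parallel gripper is mounted at the origin on the work surface. World frame = base frame: x ahead of the robot, y to its left, z up, the work surface at z = 0. Lengths are in m, angles in rad, forces in N, time in s.
With the tool pointing down it reaches from about 0.425 to 0.875 m from the base axis. Payload 8.4 kg.
Tool frame: the origin (TCP) lies at the very end of the fingers, on their centre line; the grasp point (between the pads) lies 19 mm behind it; z points along the fingers, y is the direction in which the jaws open and shut (so a half turn about z gives the same grasp; the last joint's range is limited). The gripper opens to 85 mm and grips with 20 to 120 N. Pads are 22 mm wide; open, the fingers measure 114 mm over their backs; the gripper's body (76 mm by 85 mm) begins 54 mm behind the grasp point. The pads swing forward as they close: fully open they stand 13 mm farther back than shut.
Start: joints at [1.076, 0.333, 0.04, 1.465, -0.013, 1.343, -0.059], TCP at [0.251, -0.6, 0.199] pointing down, gripper open.
Joint ranges: [-2.58, 2.58], [-0.38, 2.09], [-1.3, 1.39], [0.25, 2.4], [-1.5, 4.64], [0.08, 2.09], [-2.65, 2.65]. Speed limits (rad/s): [2.22, 2.22, 2.79, 2.79, 3.14, 3.14, 3.14].

## Interface

Orientations are given as a unit quaternion [w, x, y, z].
In Python, from bench import ctrl, fingers, imaging, workorder gives the robot as it stands. Calls block until the motion is done:
- ctrl.move_ptp(position, orientation): joint-space move of the TCP to a pose.
- ctrl.move_straight(position, attitude=None, rate=0.15): straight line of the TCP; attitude=None keeps the orientation; rate is the mean speed in m/s.
- ctrl.move_j(angles): joint-space move.
- fingers.gripper_to(opening): finger opening in m; the grip force is fixed at half the most; returns when the fingers have stopped.
- ctrl.wait(seconds).
- ctrl.ik(position, orientation): joint angles nearest the present ones, or None.
- ctrl.observe(): the state.
- imaging.capture(name): name is "scene" or "top" or "wrist"; returns a dict with "image" (420x560x3 uint8, red, green, blue), "mtx" (3x3 intrinsics, pixels), "R" (3x3) and "t" (3): a world point X has camera coordinates R X + t; the wrist camera has in their place "tool_from_camera" (4x4, takes a point from camera to tool coordinates, whose origin is the TCP and whose axes are the flange's). Camera axes: x right, y down, z forward; pixel columns grow to the right and rows downward; lengths in m; the calibration is good to about 2 mm. The wrist camera is an equidistant fisheye: a pixel r from the principal point sees the ray r / f radians off the axis. A picture is of the moment at which its call begins: read the wrist's pose just before it. There is no depth.
A pose or a line that the arm cannot do raises ctrl.PlanningError and nothing moves.
- workorder.sign_off(): hands the job in, once; it reports no verdict.
The state is a dict: "t": time; "q": joint angles; "joint_vel": joint speeds; "joint_torque": joint torques, N m; "eef_pos": TCP position; "eef_rot": TCP orientation; "wrist_force": force on the tool from outside, world axes, zero at the start; "torque": the same for the moment, N m; "width": finger opening in m.
Only numpy, scipy, OpenCV 4.12 (cv2) and the standard library are available. Lean on these libraries where they do the work, as an engineer would, in place of code of your own. Each camera call takes 0.05 s, during which the arm holds its last target. There are 200 camera calls.

## Task

Stand the red-lidded seed jar upright in the empty pocket of the aluminium carrier, on the red pad, and let go of it. Then swing the carrier's yellow keeper bar fully shut across the front of the jars, until it clicks into its detent.

Things in the scene. Friction and masses are not known exactly. Their poses are not given: they have to be found in the camera images.
- red_jar_mid (a point): The seed jar with the red lid: amber, paper label, standing on the bench, 40 mm in diameter, 100 mm tall, about 0.14 kg. The point is its centre, half-way up (50 mm above its foot); z is up along the jar. Jars just like it with lids of other colours stand nearby and in the carrier.
- place (a point): Centre of the top of the red pad (50 mm disc) in the empty pocket, any of 3, of an aluminium carrier fixed to the bench; 8 mm above the bench. Pockets 60 by 60 mm inside, 64 mm apart in a row; 4 mm dividers and back wall with tops 34 mm above the point, front lip 8 mm. Axes: x to the back wall, y along the row to the end with the bar's hinge, z up. Jars stand in the other pockets.
- keeper (a joint): Angle (rad) of the yellow keeper bar, which swings level on an upright hinge pin at the carrier's front; its top is 42 mm above the bench. 0 = shut against its stop, along the front of the pockets; positive = swung out. It turns easily and stays where left; near 0.08 rad it meets a sprung ball, needs about 5 to 10 N at the knob to pass, and below 0.04 rad snaps to 0 and is held.
- keeper_knob (a point): Upright black knob on the keeper bar's free end: a round post, 16 mm in diameter, 42 to 84 mm above the bench. The point is on its axis, 63 mm up. Axes turn with the bar: y along the bar from the knob to the hinge pin, 216 mm away; x the way the knob moves to shut; z up. Shut, it stands 44 mm beyond the end pocket's centre along the row and 46 mm in front of the pockets' centre line.

How it is judged:
On the way, in this order (a step that is already met when the one before it is completed fails the run):
1. the red-lidded jar stands upright on the red pad in the empty pocket, released (horizontal distance between red_jar_mid and place below 0.018 m and z of red_jar_mid in the frame of place below 0.058 m and angle between red_jar_mid's own z axis and vertical below 0.17 rad and contact force between the fingers and red_jar below 0.2 N), for 0.2 s.
2. the keeper bar is shut in its detent (value of joint keeper below 0.035 rad), for 0.2 s.
At the end, for the whole second after the job is handed in: The red-lidded jar stands in the empty pocket with its axis within 18 mm of the centre of the red pad, its foot down on the pad (within 8 mm) and upright within 10 degrees; the keeper bar is shut past its detent (below 0.035 rad) (horizontal distance between red_jar_mid and place below 0.018 m and z of red_jar_mid in the frame of place below 0.058 m and angle between red_jar_mid's own z axis and vertical below 0.17 rad and value of joint keeper below 0.035 rad); the robot touches nothing.
It also fails if it takes over 46 s, if anything falls off the work surface, if the arm or the gripper's body presses on something with over 40 N, if the wrist force passes 120 N, or if a joint passes its speed limit or range.

## Working session

There is one attempt and no reset: what is moved stays moved. The work goes in short steps, each a Python script; the robot and the scene stay as the last script left them, time stands still between calls to the robot, and variables do not carry over. Pictures are saved under pics/ and viewed, about 8 in all and at most 12, crops included, and the job is handed in when it is done.

```bash
ls; mkdir -p pics; python3 - <<'E'
from bench import ctrl, fingers, imaging, workorder
import cv2,pickle,numpy as np
for n in ("scene","top"):
    c=imaging.capture(n); cv2.imwrite(f"pics/{n}0.png",c["image"][:,:,::-1]); pickle.dump(c,open(n+".pkl","wb"))
    print(n,c["mtx"].round(1).tolist(),(-c["R"].T@c["t"]).round(3),c["R"][2].round(2))
s=ctrl.observe();print(s["t"],s["eef_pos"],s["eef_rot"])
E
```

```text
pics
scene [[483.2, 0.0, 282.1], [0.0, 483.2, 214.7], [0.0, 0.0, 1.0]] [0.991 0.294 0.706] [-0.55 -0.28 -0.79]
top [[410.3, 0.0, 279.5], [0.0, 410.3, 208.7], [0.0, 0.0, 1.0]] [0.483 0.059 0.763] [ 0.13 -0.   -0.99]
0.1 [ 0.25042055 -0.59933885  0.19802935] [-6.91756149e-04  9.80480422e-01  1.96615428e-01 -1.92771876e-04]
```

View pics/scene0.png

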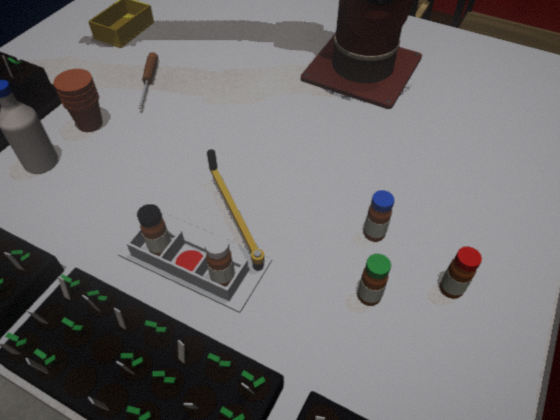

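View pics/top0.png

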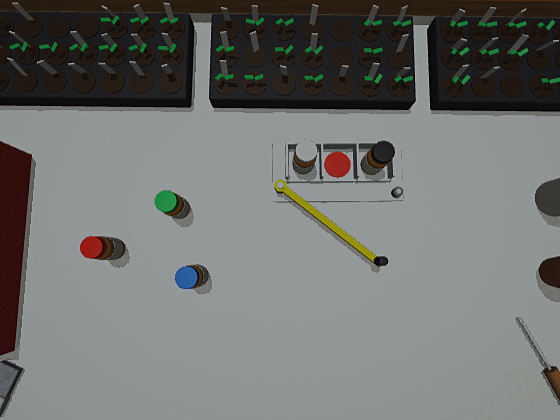

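Both views show the red-lidded jar (top 92,247; scene 467,257) and the red pad in the middle pocket (top 337,164; scene 190,260). The black jar sits at one end of the carrier and the white one at the hinge end. The bar is hinged at (280,186) with the knob at (381,261) in the top view, swung out about 40°. Next I'll measure these.

```bash
cat > vis.py <<'E'
import numpy as np, cv2, pickle
def ray(c,uv):
    d=c["R"].T@np.linalg.inv(c["mtx"])@np.array([*uv,1.]); return -c["R"].T@c["t"],d
def onz(c,uv,z):
    o,d=ray(c,uv); return (o+d*(z-o[2])/d[2])
def tri(c1,u1,c2,u2):
    A=np.zeros((3,3));b=np.zeros(3);L=[]
    for c,u in((c1,u1),(c2,u2)):
        o,d=ray(c,u);d/=np.linalg.norm(d);P=np.eye(3)-np.outer(d,d);A+=P;b+=P@o;L.append((P,o))
    X=np.linalg.solve(A,b);return X,[round(float(np.linalg.norm(P@(X-o)))*1e3,1) for P,o in L]
def proj(c,X):
    p=c["mtx"]@(c["R"]@np.array(X)+c["t"]);return p[:2]/p[2]
def blobs(img,lo,hi,amin=20):
    h=cv2.cvtColor(img,cv2.COLOR_RGB2HSV);m=cv2.inRange(h,np.array(lo),np.array(hi))
    n,l,s,ce=cv2.connectedComponentsWithStats(m)
    return m,[(ce[i].round(1),s[i].tolist()) for i in range(1,n) if s[i][4]>=amin]
E
python3 - <<'E'
from vis import *
for n in("scene","top"):
    c=pickle.load(open(n+".pkl","rb"));im=c["image"]
    print(n)
    for nm,lo,hi in(("red",(0,200,120),(6,255,255)),("red2",(174,200,120),(180,255,255)),("yel",(22,150,80),(32,255,255)),("green",(55,150,80),(80,255,255)),("blue",(105,150,80),(125,255,255))):
        for ce,s in blobs(im,lo,hi,60)[1]:
            z={"red":(.1,.008),"yel":(.042,)}.get(nm,(.1,))
            print(nm,ce,s,[onz(c,ce,q).round(3).tolist() for q in z])
t=pickle.load(open("top.pkl","rb"));s=pickle.load(open("scene.pkl","rb"))
for nm,uv,z in(("hinge",(280,186),.045),("knobtop",(382,261),.084),("detent ball",(397,192),.03)):print(nm,onz(t,uv,z).round(3))
big=np.hstack([cv2.resize(t["image"][130:280,260:410],None,fx=4,fy=4,interpolation=2)])
cv2.imwrite("pics/c1.png",big[:,:,::-1])
E
```

```text
scene
red [469.  256.5] [458, 248, 23, 18, 311] [[0.506, 0.361, 0.1], [0.432, 0.371, 0.008]]
yel [123.1  20.3] [109, 10, 32, 20, 169] [[0.156, -0.596, 0.042]]
yel [225.7 193.3] [213, 171, 28, 47, 214] [[0.53, -0.058, 0.042]]
yel [254.  249.4] [248, 240, 15, 20, 65] [[0.612, 0.048, 0.042]]
green [378.3 264.1] [368, 255, 22, 19, 323] [[0.582, 0.245, 0.1]]
green [ 39.8 353.6] [34, 349, 12, 10, 60] [[0.917, -0.095, 0.1]]
green [133.  409.6] [127, 406, 13, 8, 62] [[0.917, 0.056, 0.1]]
green [226.1 411.7] [221, 407, 11, 10, 63] [[0.867, 0.157, 0.1]]
blue [ 3. 84.] [0, 80, 8, 10, 67] [[0.533, -0.577, 0.1]]
blue [382.9 198.8] [373, 191, 21, 16, 268] [[0.46, 0.207, 0.1]]
top
red [337.1 164.2] [325, 152, 25, 25, 478] [[0.643, -0.038, 0.1], [0.665, -0.052, 0.008]]
red [ 90.8 246.9] [80, 237, 22, 21, 366] [[0.502, 0.359, 0.1], [0.505, 0.4, 0.008]]
yel [325.3 220.5] [275, 180, 101, 82, 792] [[0.555, -0.025, 0.042]]
green [165.2 200.8] [155, 190, 22, 22, 361] [[0.579, 0.243, 0.1]]
blue [185.8 277.2] [175, 266, 23, 23, 395] [[0.456, 0.204, 0.1]]
hinge [0.616 0.056 0.045]
knobtop [ 0.485 -0.113  0.084]
detent ball [ 0.61  -0.157  0.03 ]
```

View pics/c1.png

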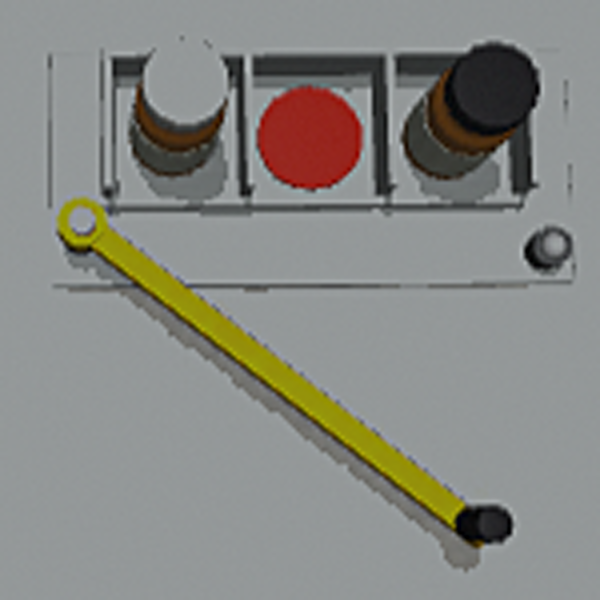

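Crop: the hinge pin is at (82,222), the knob top at (493,522), the pad at (310,137), and a stop post at (548,245). Converted to positions, the hinge-to-knob distance is 0.215 m (given 0.216). The hinge is (-49,+108) mm from the pad (given -46,+108), so the carrier yaw is about 0. Next is picking with the jaws along world x.

```bash
python3 - <<'E'
from bench import ctrl, fingers, imaging
from vis import *
qa=[0,.70710678,.70710678,0]; qb=[0,.70710678,-.70710678,0]
J=(.504,.360); P=(.664,-.053)
for n,q in(("a",qa),("b",qb)):
    print(n,[None if r is None else np.round(r,2).tolist() for r in (ctrl.ik([*p,z],q) for p in(J,P) for z in(.25,.055))])
s=ctrl.observe();x,y,_=s["eef_pos"]
q=qa if ctrl.ik([*J,.05],qa) is not None and ctrl.ik([*P,.06],qa) is not None else qb
ctrl.move_straight([x,y,.33],rate=.25)
ctrl.move_ptp([*J,.25],q)
w=imaging.capture("wrist"); cv2.imwrite("pics/w1.png",w["image"][:,:,::-1])
print(ctrl.observe()["t"],ctrl.observe()["eef_pos"],q,w["mtx"].round(1).tolist(),w["tool_from_camera"].round(3).tolist())
E
```

```text
a [[-0.0, 0.38, -0.91, 1.43, 0.3, 1.48, -0.91], [0.09, 0.63, -1.06, 1.66, 0.58, 1.2, -1.11], [0.42, 0.41, -0.57, 1.32, 0.22, 1.48, -0.13], [0.42, 0.53, -0.56, 1.56, 0.3, 1.14, -0.2]]
b [[0.1, 0.45, -1.1, 1.42, 0.4, 1.51, 2.17], [0.11, 0.64, -1.1, 1.66, 0.61, 1.22, 2.02], [-0.79, 0.69, 1.36, 1.38, -0.67, 1.59, -2.64], [-0.77, 0.81, 1.21, 1.62, -0.79, 1.27, -2.56]]
4.2917 [0.50452646 0.35934289 0.24993418] [0, 0.70710678, 0.70710678, 0] [[325.2, 0.0, 283.2], [0.0, 325.2, 205.3], [0.0, 0.0, 1.0]] [[0.0, -0.963, -0.268, 0.068], [1.0, 0.0, 0.001, -0.0], [-0.001, -0.268, 0.963, -0.175], [0.0, 0.0, 0.0, 1.0]]
```

View pics/w1.png

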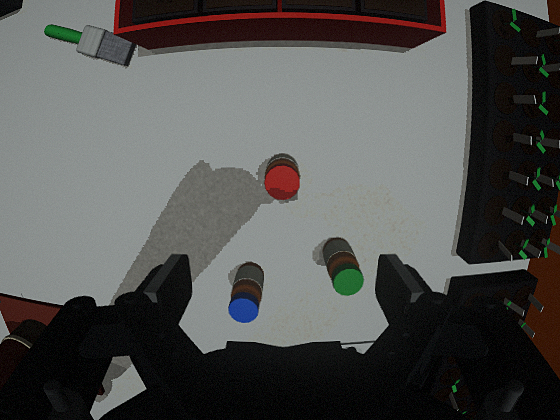

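The wrist view puts the red lid at (283,182). Cast onto z=0.1, that is within about 2 mm of the tool axis, which agrees with the fixed cameras. Blue and green are clear of the fingers' path, so I'll grasp now.

```bash
python3 - <<'E'
from bench import ctrl, fingers, imaging
from vis import *
J=(.504,.360); P=(.664,-.053); q=[0,.70710678,.70710678,0]
ctrl.move_straight([*J,.05],q,rate=.15)
fingers.gripper_to(.03)
s=ctrl.observe();print("width",s["width"],s["wrist_force"].round(1) if hasattr(s["wrist_force"],"round") else s["wrist_force"])
if s["width"]>.035:
    ctrl.move_straight([*J,.23],rate=.2)
    ctrl.move_ptp([*P,.23],q)
    s=ctrl.observe();print(s["t"],s["eef_pos"],s["width"])
    ctrl.move_straight([*P,.12],rate=.15)
    c=imaging.capture("scene");pickle.dump(c,open("scene2.pkl","wb"))
    w=imaging.capture("wrist")
    a=cv2.resize(c["image"][150:310,100:300],(500,400));cv2.imwrite("pics/s2.png",np.hstack([a,cv2.resize(w["image"][100:420,160:400],(300,400))])[:,:,::-1])
print(ctrl.observe()["t"])
E
```

```text
width 0.03441345055044735 [-1.3 -0.8  5.7]
6.3
```

The width is 34.4 mm where the body should give 40. The pads may be on the lid, or off-centre. I'll look before lifting.

```bash
python3 - <<'E'
from bench import ctrl, imaging
from vis import *
c=imaging.capture("scene");w=imaging.capture("wrist");t=imaging.capture("top")
a=cv2.resize(c["image"][200:320,400:520],(400,400));b=cv2.resize(w["image"][150:350,180:380],(400,400))
cv2.imwrite("pics/s2.png",np.hstack([a,b])[:,:,::-1])
s=ctrl.observe();print(s["t"],s["eef_pos"],s["width"])
E
```

```text
6.45 [0.50421268 0.36033386 0.05058431] 0.034570695491892504
```

View pics/s2.png

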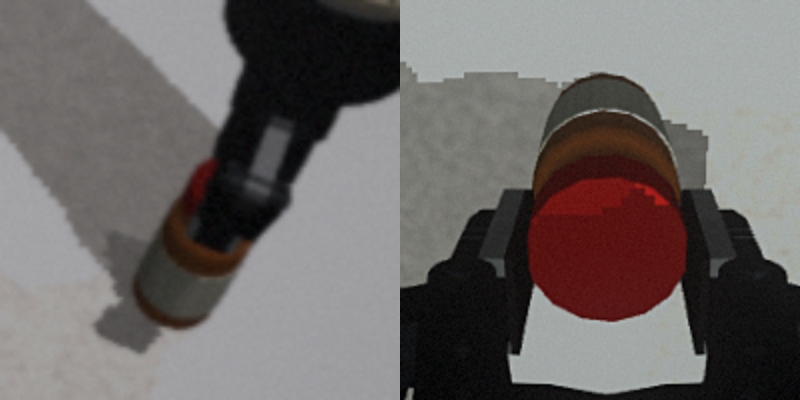

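The jar is centred between the pads, which hold the lid and shoulder (narrower than the body). The jar weighs only 0.14 kg, so I'll lift, check that the width holds, and go on.

```bash
python3 - <<'E'
from bench import ctrl, fingers, imaging
from vis import *
J=(.504,.360); P=(.664,-.053); q=[0,.70710678,.70710678,0]
ctrl.move_straight([*J,.08],rate=.08)
s=ctrl.observe();print("width",s["width"],s["wrist_force"].round(1))
if s["width"]>.032:
    ctrl.move_straight([*J,.23],rate=.2)
    ctrl.move_ptp([*P,.23],q)
    s=ctrl.observe();print(s["t"],s["eef_pos"],s["width"])
    ctrl.move_straight([*P,.13],rate=.15)
    c=imaging.capture("scene");w=imaging.capture("wrist")
    a=cv2.resize(c["image"][120:320,100:300],(400,400));b=cv2.resize(w["image"][100:380,140:420],(400,400))
    cv2.imwrite("pics/s3.png",np.hstack([a,b])[:,:,::-1])
print(ctrl.observe()["t"],ctrl.observe()["width"])
E
```

```text
width 0.034755351250665006 [-0.4 -0.7 -2.5]
9.5 [ 0.66390881 -0.05070259  0.23026384] 0.03465441755652776
10.4167 0.0345618515540307
```

View pics/s3.png

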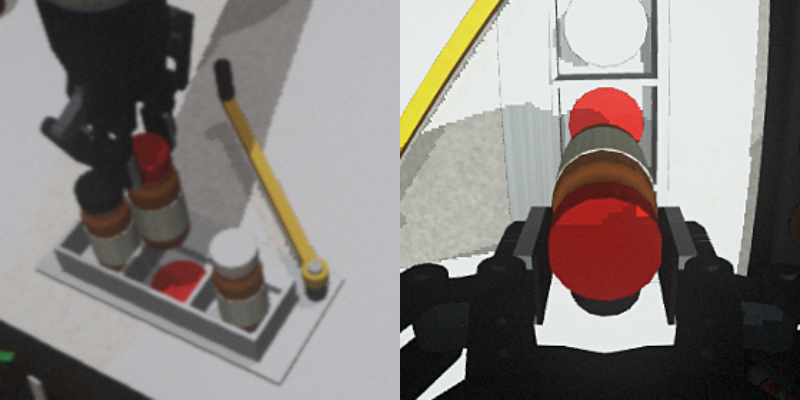

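The jar hangs upright over the middle pocket. In the wrist view its axis (606) lines up with the pad's (606). I'll lower it, release, and measure.

```bash
python3 - <<'E'
from bench import ctrl, fingers, imaging
from vis import *
P=(.664,-.053)
ctrl.move_straight([*P,.066],rate=.1)
for z in(.063,.061,.0595,.058):
    ctrl.move_straight([*P,z],rate=.03);f=ctrl.observe()["wrist_force"];print(z,f.round(1))
    if f[2]>3: break
fingers.gripper_to(.08)
ctrl.move_straight([*P,.20],rate=.2)
x=ctrl.observe();print(x["t"],x["eef_pos"])
ctrl.move_ptp([.45,-.22,.20],[0,.70710678,.70710678,0])
t=imaging.capture("top");s=imaging.capture("scene");pickle.dump((t,s),open("after.pkl","wb"))
for n,c in(("top",t),("scene",s)):
    for ce,st in blobs(c["image"],(0,200,100),(6,255,255),40)[1]:print(n,ce,st,onz(c,ce,.108).round(3))
a=cv2.resize(t["image"][130:280,260:410],(400,400));b=cv2.resize(s["image"][130:330,100:300],(400,400))
cv2.imwrite("pics/s4.png",np.hstack([a,b])[:,:,::-1]);print(ctrl.observe()["t"])
E
```

```text
0.063 [-0.3  1.  -1.7]
0.061 [-0.7 -0.9 -2.7]
0.0595 [ 0.9  0.  -2.1]
0.058 [-1.8 -0.3  4.5]
13.575 [ 0.66340375 -0.05320846  0.19868497]
top [347.2 151.4] [337, 142, 21, 20, 331] [ 0.663 -0.054  0.108]
top [329.2 166.6] [325, 154, 18, 23, 85] [ 0.637 -0.024  0.108]
14.7333
```

View pics/s4.png

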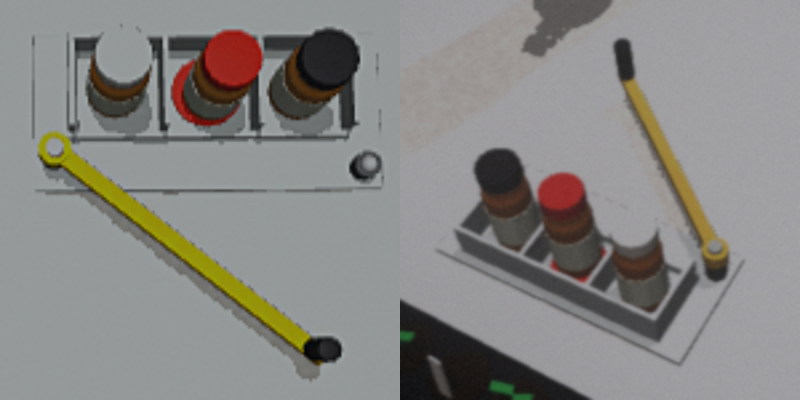

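The red jar stands upright in the middle pocket, with its lid centre at (0.663,-0.054) against the pad at (0.664,-0.053). In the top crop the lid is at (232,58), and the bar hasn't moved (knob at 322,350). I'll straddle the knob and swing the bar along its arc, watching the force.

```bash
cat > keep.py <<'E'
import numpy as np
from scipy.spatial.transform import Rotation as R
H=np.array([.617,.056]);L=.216;Z=.052
def pose(th,off=0.,z=Z):
    m=np.array([np.cos(th),-np.sin(th)]);k=H+L*np.array([-np.sin(th),-np.cos(th)])+off*m
    M=np.array([[np.sin(th),m[0],0],[np.cos(th),m[1],0],[0,0,-1]])
    q=R.from_matrix(M).as_quat();return [*k,z],[q[3],*q[:3]]
E
python3 - <<'E'
from bench import ctrl, fingers
from keep import *
T=.657
print([ctrl.ik(*pose(t,.008)) is not None for t in np.linspace(T,0,6)])
ctrl.move_ptp(*pose(T,0,.14)); fingers.gripper_to(.034)
p,q=pose(T); ctrl.move_straight(p,q,rate=.1)
s=ctrl.observe();print("down",s["t"],s["wrist_force"].round(1),s["width"])
for t in np.linspace(T,.12,9)[1:]:
    p,q=pose(t,.008);ctrl.move_straight(p,q,rate=.12);s=ctrl.observe();print(round(t,2),s["wrist_force"].round(1))
    if np.linalg.norm(s["wrist_force"])>30:break
print(s["t"],s["eef_pos"])
E
```

```text
[True, True, True, True, True, True]
down 17.1667 [0.9 0.4 0.5] 0.0342082251198525
0.59 [-0.5  0.4 -0.1]
0.52 [ 1.   0.8 -0.7]
0.46 [-0.2 -0.1  0.3]
0.39 [-0.3 -0.3 -0.2]
0.32 [-0.7  0.2  0.4]
0.25 [-0.9  0.4 -0.1]
0.19 [0.8 0.2 1. ]
0.12 [-0.8  1.2 -0.2]
19.425 [ 0.59863023 -0.15899647  0.05187497]
```

```bash
python3 - <<'E'
from bench import ctrl, fingers, imaging
from keep import *
import cv2
for off in np.arange(-.018,.018,.002):
    p,q=pose(0,.008+off);ctrl.move_straight(p,q,rate=.05);f=ctrl.observe()["wrist_force"];print(round(off*1e3),f.round(1))
    if f[0]<-22:break
s=ctrl.observe();print(s["t"],s["eef_pos"])
a=imaging.capture("top")["image"];b=imaging.capture("wrist")["image"]
cv2.imwrite("pics/s5.png",np.hstack([cv2.resize(a[110:260,260:410],(400,400)),cv2.resize(b[70:400,115:445],(400,400))])[:,:,::-1])
E
```

```text
-18 [ 0.1  0.4 -0.9]
-16 [ 0.4  0.3 -0.2]
-14 [-0.4  0.  -0.2]
-12 [ 0.2  0.2 -0.1]
-10 [-0.5  0.2  0.1]
-8 [0.  0.1 0.3]
-6 [ 0.2  0.5 -0.1]
-4 [-0.2 -0.2 -0. ]
-2 [ 0.4 -1.2 -0.8]
0 [ 0.2 -0.2 -0. ]
2 [ 0.3 -1.   0.9]
4 [-0.5  0.4  0.4]
6 [ 0.8 -0.3  0.2]
8 [ 1.5 -0.3  0.7]
10 [ 0.3 -0.2 -0.2]
12 [-0.  -0.3 -0. ]
14 [ 0.5 -0.2  0.7]
16 [0.6 0.1 0. ]
23.9833 [ 0.64111935 -0.15993944  0.05200128]
```

View pics/s5.png

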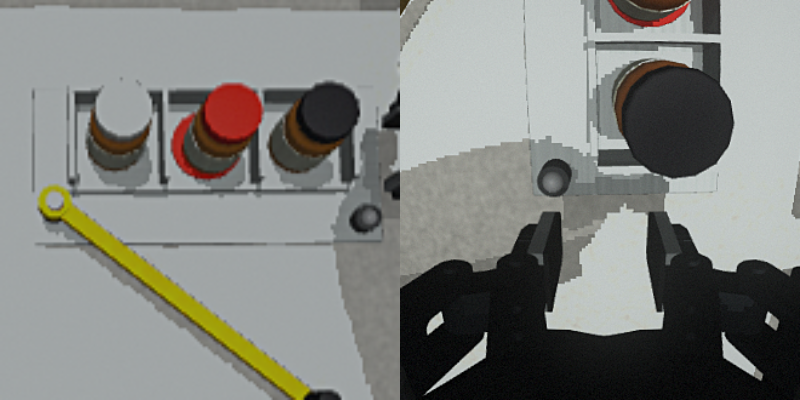

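The bar didn't move: the fingers travelled the whole arc with no force, so they missed the knob. I'll re-measure the knob by triangulation.

```bash
python3 - <<'E'
from vis import *
from keep import pose
t,s=pickle.load(open("after.pkl","rb"))
def dark(c,cen,r):
    u,v=map(int,cen);im=cv2.cvtColor(c["image"],cv2.COLOR_RGB2GRAY)[v-r:v+r,u-r:u+r];m=(im<60).astype(np.uint8)
    n,l,st,ce=cv2.connectedComponentsWithStats(m);i=1+st[1:,4].argmax();ys,xs=np.nonzero(l==i)
    return np.c_[xs+u-r,ys+v-r],st[i]
a,_=dark(t,(380,261),14);b,_=dark(s,(212,160),18)
for n,p in(("top",a),("scene",b)):print(n,len(p),p.min(0),p.max(0),p.mean(0).round(1))
X,r=tri(t,a.mean(0),s,b.mean(0));print("mid",X.round(4),r)
P=pose(.657)[0][:2]
for n,c in(("top",t),("scene",s)):print(n,[proj(c,[*P,z]).round(1).tolist() for z in(.042,.084)])
for uvt,uvs in(((383.2,260.5),(211,153)),):print("toptri",tri(t,uvt,s,uvs))
print("hinge",tri(t,(280.5,185.5),s,(257.5,253.5)))
E
```

```text
top 112 [373 257] [387 266] [380.3 260.9]
scene 133 [208 150] [216 169] [211.7 159.5]
mid [ 0.4849 -0.1153  0.061 ] [0.9, 0.9]
top [[377.0, 261.0], [383.1, 261.0]]
scene [[212.4, 166.7], [209.9, 150.7]]
toptri (array([ 0.48527151, -0.11509998,  0.07858787]), [1.6, 1.6])
hinge (array([0.61664779, 0.05588764, 0.04084913]), [1.3, 1.3])
```

The knob is where I measured it (mid 0.485,-0.115,0.061), so the fault is in how the fingers engage it. I'll go back and look with the fingers down.

```bash
python3 - <<'E'
from bench import ctrl, fingers, imaging
from keep import *
from vis import *
x=ctrl.observe()["eef_pos"];ctrl.move_straight([x[0],x[1],.14],rate=.3)
T=.657
ctrl.move_ptp(*pose(T,0,.11))
p,q=pose(T,0,.050);ctrl.move_straight(p,q,rate=.12)
s=ctrl.observe();print("down",s["t"],s["eef_pos"],s["eef_rot"],p,q,s["wrist_force"].round(1),s["width"])
a=imaging.capture("scene");b=imaging.capture("wrist")["image"]
print(proj(a,p))
cv2.imwrite("pics/s6.png",np.hstack([cv2.resize(a["image"][90:240,130:280],(400,400)),cv2.resize(b[70:400,115:445],(400,400))])[:,:,::-1])
E
```

```text
down 25.875 [ 0.4857196  -0.11463186  0.05029412] [-2.91903191e-04  8.97268500e-01  4.41485002e-01  3.83109791e-04] [np.float64(0.4850792701210096), np.float64(-0.11503485325568721), 0.05] [np.float64(0.0), np.float64(0.8974252391731973), np.float64(0.4411665672905527), np.float64(0.0)] [1.  0.4 0.3] 0.03350285931695641
[211.9121749  163.70437211]
```

View pics/s6.png

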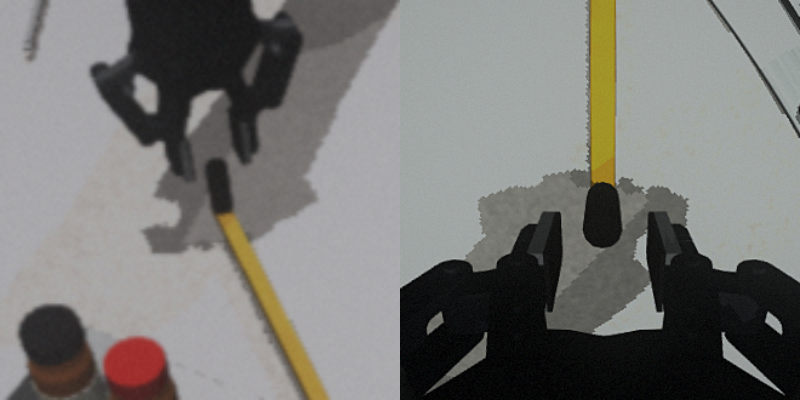

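The wrist view shows the knob (604,215) on the tool axis between the fingers. In the scene view, though, the part-open fingertips (180,175 and 245,160) sit about at the knob's top, higher than the nominal TCP. They passed over it. Lowering further would bring the gripper body down to the jar tops, so I'll push from behind with the fingers shut, which puts the tips at the TCP. I'll check the bar angle from the yellow mask.

```bash
cat >> keep.py <<'E'
def angle(c):
    from vis import blobs,onz
    m,_=blobs(c["image"],(22,130,60),(33,255,255))
    ys,xs=np.nonzero(m); k=[onz(c,(u,v),.042)[:2]-H for u,v in zip(xs,ys)]
    k=np.array([d for d in k if .03<np.hypot(*d)<.22 ]); d=np.median(np.arctan2(-k[:,0],-k[:,1])); return round(float(d),3),len(k)
E
python3 - <<'E'
from bench import ctrl, fingers, imaging
from keep import *
from vis import *
print("before",angle(pickle.load(open("after.pkl","rb"))[0]))
T=.657;Z=.045
x=ctrl.observe()["eef_pos"];ctrl.move_straight([x[0],x[1],.10],rate=.25)
p,q=pose(T,-.035,.10);ctrl.move_straight(p,q,rate=.2)
fingers.gripper_to(0)
p,q=pose(T,-.035,Z);ctrl.move_straight(p,q,rate=.15)
s=ctrl.observe();print("down",s["t"],s["wrist_force"].round(1),s["width"])
for t in (.657,.5,.35):
    p,q=pose(t,-.022,Z);ctrl.move_straight(p,q,rate=.12);s=ctrl.observe();print(t,s["wrist_force"].round(1))
    if np.linalg.norm(s["wrist_force"])>25:break
print(s["t"],"angle",angle(imaging.capture("top")))
E
```

```text
before (0.656, 707)
down 27.5917 [ 1.3 -0.1  0.6] -9.648386057830604e-06
0.657 [0.3 0.6 0.4]
0.5 [-1.2 -0.5  1.4]
0.35 [-0.9 -1.2  2.7]
28.7083 angle (0.377, 702)
```

The bar is following now (0.377 rad). I'll continue to the stop with force checks.

```bash
python3 - <<'E'
from bench import ctrl, fingers, imaging
from keep import *
Z=.045
for t in (.22,.1):
    p,q=pose(t,-.022,Z);ctrl.move_straight(p,q,rate=.12)
print(ctrl.observe()["t"],angle(imaging.capture("top")))
for off in np.arange(-.030,.0,.002):
    p,q=pose(0,off,Z);ctrl.move_straight(p,q,rate=.05);f=ctrl.observe()["wrist_force"];print(round(off*1e3),f.round(1))
    if f[0]<-25:break
s=ctrl.observe();print(s["t"],s["eef_pos"],angle(imaging.capture("top")))
E
```

```text
29.5083 (0.135, 690)
-30 [0.2 0.  2.5]
-28 [-0.3  1.5  3.3]
-26 [-3.1  1.9  6.9]
-24 [-2.5  0.1  6.2]
-22 [-0.9  0.2  4.6]
-20 [-0.7 -0.7  4.5]
-18 [ 1.  -0.8  4.3]
-16 [ 1.3 -1.4  5.1]
-14 [ 2.2 -2.7  4.7]
-12 [ 2.5 -1.7  4.9]
-10 [ 0.1 -2.7  5.9]
-8 [-6.1 -1.7 10.1]
-6 [-12.1  -2.   15.7]
-4 [-22.   -1.3  21.9]
-2 [-28.5  -0.2  26.5]
33.4833 [ 0.60831095 -0.16040713  0.04437705] (-0.022, 710)
```

```bash
python3 - <<'E'
from bench import ctrl, imaging
from keep import *
from vis import *
p,q=pose(0,-.03,.047);ctrl.move_straight(p,q,rate=.1)
p,q=pose(0,-.03,.15);ctrl.move_straight(p,q,rate=.2)
ctrl.move_ptp([.45,-.22,.20],q)
s=ctrl.observe();print(s["t"],s["wrist_force"].round(1))
t=imaging.capture("top");c=imaging.capture("scene");print(angle(t))
for ce,st in blobs(t["image"],(0,200,100),(6,255,255),150)[1]:print(ce,st,onz(t,ce,.108).round(3))
print([proj(t,[*pose(a)[0][:2],.084]).round(1).tolist() for a in(0,.035,.08)])
a=t["image"][130:210,270:410];m=cv2.resize(a,(700,400))
cv2.imwrite("pics/s7.png",m[:,:,::-1])
E
```

```text
35.35 [-0.3  0.5 -0.3]
(-0.019, 707)
[347.1 151.4] [337, 142, 21, 20, 332] [ 0.663 -0.054  0.108]
[[408.1, 182.4], [408.1, 186.8], [408.0, 192.5]]
```

View pics/s7.png

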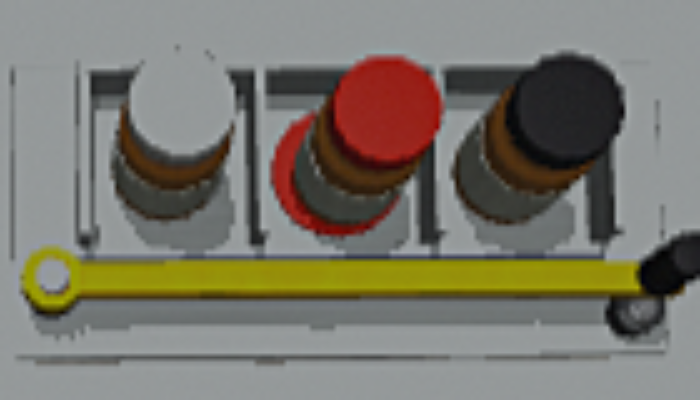

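The bar lies along the front lip (rows 262–297, x 80–640), parallel to it and past the sprung post at (635,312), and it stayed there after I retracted. The red jar's lid hasn't moved, at (0.663,-0.054). Handing in.

```bash
python3 - <<'E'
from bench import ctrl, workorder
print(ctrl.observe()["t"]); print(workorder.sign_off())
E
```

```text
35.45
the job is handed in; nothing more can be done
None
```

The red-lidded jar is standing on the red pad in the middle pocket, released, and the yellow keeper bar is swung shut. I handed the job in at 35.5 s of the 46 s allowed; no verdict is reported.

**Last checks**
- **Jar:** the lid centre measured (0.663, -0.054) against the pad at (0.664, -0.053). It looked upright and had not moved after the bar was shut.
- **Keeper bar:** it lay parallel to the carrier's front lip, past the sprung post, and stayed there after I withdrew the arm. I read its angle as -0.019 rad from world -y. It can't really be below zero, and I put the offset down to a slight turn of the carrier that I did not measure separately.
- **Robot:** it was clear of everything, with the wrist force about zero.

**What went wrong or disagreed**
- **First try at the bar:** the part-open fingers passed over the knob, because their tips sit higher than I had assumed. I pushed from behind with the fingers shut instead.
- **Force while closing:** it peaked at about 28 N sideways and 26 N upward against the stop. The upward part was unexpected, but it is below the 120 N wrist limit.
- **Grip on the jar:** the gripper closed to 34.5 mm, not 40 mm, because it held the lid and shoulder and not the body.

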